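# Start the last hold-down bolt of a rolling plate

## Robot

A 6-joint arm with a two-finger parallel gripper is mounted at the origin on the work surface. World frame = base frame: x ahead of the robot, y to its left, z up, the work surface at z = 0. Lengths are in m, angles in rad, forces in N, time in s.
With the tool pointing down it reaches from about 0.4 to 0.825 m from the base axis. Payload 7 kg.
Tool frame: the origin (TCP) lies at the very end of the fingers, on their centre line; the grasp point (between the pads) lies 19 mm behind it; z points along the fingers, x is the direction in which the jaws open and shut, and the axes are right-handed (so a half turn about z gives the same grasp; the last joint's range is limited). The gripper opens to 88 mm and grips with 3 to 60 N. Pads are 19 mm wide; open, the fingers measure 130 mm over their backs; the gripper's body (78 mm by 193 mm) begins 47 mm behind the grasp point.
Start: joints at [1.447, 0.359, 0.012, 0, -1.224, -0.288], TCP at [0.27, 0.619, 0.198] pointing down, gripper open.
Joint ranges: [-3.07, 3.07], [-1.43, 2.12], [-1.02, 1.25], [-3.03, 1.67], [-3.05, -0], [-3.03, 3.03]. Speed limits (rad/s): [2.39, 2.39, 3.01, 3.14, 3.14, 3.14].

## Interface

Orientations are given as [roll, pitch, yaw] about the fixed x, y, z axes, in that order (R = Rz(yaw) Ry(pitch) Rx(roll)).
In Python, from station import telemetry, grab_frame, arm, regions_of, pinpoint gives the robot as it stands. The module is installed in compiled form; this text tells all that it offers.
- The arm moves only by the shell command python3 -m inch 'ROWS' [FORCE]. ROWS is text: rows parted by semicolons, each of 7 numbers parted by spaces: the opening, from 0 (shut) to 1 (fully open), then the shift along the world's x, y, z in cm, then the turn, a rotation vector about the world's x, y, z in degrees. A call has 1 to 12 rows; each row is the pose to reach, as a shift and turn from the pose measured when the call began; what a row does not reach only later rows make up. A row lasts 1/8 s, in which the tool goes at most 62.5 mm and 10.7 degrees, less where a joint would pass 70% of its speed; a pose out of reach is approached as far as the arm can. A call with a gripper value outside its range is refused whole. The fingers move at their own pace and stop on an object; FORCE is the grip in N (left out, the last holds). Time passes only in rows, so rows that repeat a pose let the fingers close. It gives the time, the measured TCP pose, the force and the opening at its end, in the units of the state.
- telemetry.get_state(): the state, without advancing time (a new reading comes with each control period).
- grab_frame(name): name is "side" or "top"; returns a dict with "pixels" (480x640x3 uint8, red, green, blue), "fx", "fy", "cx", "cy" (pixels), "R" (3x3) and "t" (3): a world point X has camera coordinates R X + t. Camera axes: x right, y down, z forward; pixel columns grow to the right and rows downward; lengths in m; the calibration is good to about 2 mm. A picture is of the moment at which its call begins. There is no depth.
- arm.job_done(): hands the job in, once; it reports no verdict.
Trained networks look in the newest picture that a camera, given by its name, has taken for a name from the list of things; names that differ only in an ending like _2 or _b are one class to them, and where a whole thing is asked for, a point or a joint stands for the part that bears it (a point fixed in the world has none). Each returns a list of dicts, best first, with "p" (0 to 1); they miss things now and then, are a little off and sometimes report something else, mostly with a low value. They report only what shows in the picture. A call takes as long as a camera call. They do not tell look-alikes from the thing itself.
- regions_of(camera, name): "pixels" (480x640 bool, what is visible of it) and "bbox" ([left, top, right, bottom] in pixels, round what is visible of it).
- pinpoint(camera, name): "location" ([column, row] in pixels: a listed point, or the origin of a listed thing).
The state is a dict: "t": time; "q": joint angles; "qd": joint speeds; "joint_efforts": joint torques, N m; "eef_pos": TCP position; "ee_rot": TCP orientation; "force": force on the tool from outside, world axes, zero at the start; "moment": the same for the moment, N m; "width": finger opening in m.
Only numpy, scipy, OpenCV 4.12 (cv2) and the standard library are available. Lean on these libraries where they do the work, as an engineer would, in place of code of your own. Each camera call takes 0.05 s, during which the arm holds its last target. There are 200 camera calls.

## Task

One of the four captive bolts that hold down the metal rolling plate has not caught its thread: its head stands clearly higher than the other three. Turn it backward (counter-clockwise seen from above) until it drops into its thread, then forward (clockwise) one full turn and no more, and finish with the gripper still holding the head of the started bolt. Leave everything else on the bench where it is.

Things in the scene. Friction and masses are not known exactly. Their poses are not given: they have to be found in the camera images.
- bolt: the bolt that is not started: dark knurled round steel head, 36 mm across, 24 mm high, with a yellow stripe on top from the middle outward along its own +x. Origin: centre of the head's top; z up. Captive and always upright: it only turns about its axis and moves along it (lifts at most 4 mm). As found, the head's top is 60 mm above the bench.
- bolt_grip (a point): middle of the bolt's head, on its axis, 12 mm below its top. Before the drop, turning forward (clockwise) jams within half a turn. Turned backward by 0.5 to 2 rad (differs each time), the thread end passes the start of the thread and the bolt, if free to sink, drops 6 mm by its own weight (top at 54 mm). Fingers gripping it hold it up until they open a little or push it down.
- bolt_shank (a point): where the 20 mm steel shank meets the underside of the head, on the axis, 24 mm below its top. Right-hand thread, 6 mm per turn: one turn forward from the drop brings the head's top to 48 mm above the bench; the end of its travel is at 42 mm. Turned on backward after the drop it climbs again at 6 mm per turn, up to a stop about 2.2 rad on.
- boss_top (a point): centre of the top of the round steel threaded boss, 44 mm across, that the bolt stands in; 14 mm above the bench, fixed. The bolt weighs about 0.16 kg, turns easily in it (0.03 N m) and stays where it is left.
- plate: the metal rolling plate, 210 x 290 x 10 mm, lying on the bench and fixed; origin at the centre of its underside, x across its short side, y along its long side. The four bolts stand at x = +-80 mm, y = +-120 mm of it; which one is not started differs each time. The three others look the same but are fully down, head's top 40 mm above the bench, and do not move.
- glue: small amber glass bottle with a black cap, 34 mm across, 72 mm tall, standing near the middle of the plate; origin at the centre of its underside
- blade: flat steel leaf blade with rounded ends, 134 x 50 x 4 mm, lying on the plate between the bolts; origin at the centre of its underside
- mould: wooden mould half with brown rolls in its grooves, 260 x 110 x 38 mm, on the left of the bench; origin at the centre of its underside
- gauge: light wooden gauge with four round holes, 55 x 170 x 10 mm, lying beyond the plate; origin at the centre of its underside
- jar: clear jar with a red lid, 76 mm across, 85 mm tall, on the right of the bench; origin at the centre of its underside
- water: clear bottle with a blue cap, 72 mm across, 200 mm tall, on the right of the bench, beyond the jar; origin at the centre of its underside
- scissors: scissors with blue handles, about 180 mm long, 9 mm high, lying on the right; origin on the bench under the pivot
Not all that is in view belongs to the job. What is shaped like the part that bears bolt but turquoise is not meant.

How it is judged:
By the outcome, as a careful person would: the job done as asked, in the order asked, and still so for the second after the job is handed in, while the arm keeps its last pose, push and grip.
It also fails if it takes over 72 s, if anything falls off the work surface, if the arm or the gripper's body presses on something with over 40 N, if the wrist force passes 120 N, or if a joint passes its speed limit or range.

## Working session

There is one attempt and no reset: what is moved stays moved. The work goes in short steps, Python scripts to look and compute and a shell command to move; the robot and the scene stay as the last step left them, time stands still between calls to the robot, and variables do not carry over. Pictures are saved under pics/ and viewed, about 8 in all and at most 12, crops included, and the job is handed in when it is done.

```bash
mkdir -p pics; cat > h.py <<'E'
import numpy as np, cv2
from station import telemetry, grab_frame, arm, regions_of, pinpoint
def ray(f,uv):
    R=np.array(f["R"]);t=np.array(f["t"])
    d=R.T@np.array([(uv[0]-f["cx"])/f["fx"],(uv[1]-f["cy"])/f["fy"],1.]);return -R.T@t,d
def atz(f,uv,z):
    o,d=ray(f,uv);return o+d*(z-o[2])/d[2]
def proj(f,X):
    c=np.array(f["R"])@np.array(X)+np.array(f["t"]);return [f["fx"]*c[0]/c[2]+f["cx"],f["fy"]*c[1]/c[2]+f["cy"]]
def tri(f1,a,f2,b):
    A=[];B=[]
    for f,u in((f1,a),(f2,b)):
        o,d=ray(f,u);d/=np.linalg.norm(d);P=np.eye(3)-np.outer(d,d);A.append(P);B.append(P@o)
    return np.linalg.solve(sum(A),sum(B))
def save(f,n,box=None,s=1):
    p=f["pixels"][:,:,::-1]
    if box: p=p[box[1]:box[3],box[0]:box[2]]
    cv2.imwrite("pics/"+n,cv2.resize(p,None,fx=s,fy=s,interpolation=cv2.INTER_CUBIC))
E
python3 - <<'E'
from h import *
np.set_printoptions(precision=4,suppress=True)
s=telemetry.get_state();print(s)
for c in("top","side"):
    f=grab_frame(c);save(f,c+"0.png")
    print(c,ray(f,(320,240)))
    for n in("bolt","plate","glue","blade"):
        for r in pinpoint(c,n): print(n,r["p"],r["location"],atz(f,r["location"],{"bolt":.06}.get(n,0.01)), atz(f,r["location"],.04))
E
```

```text
{'t': 0.0, 'q': array([ 1.4471,  0.3594,  0.0111, -0.0004, -1.2241, -0.2881]), 'qd': array([-0.0013, -0.0011,  0.0011,  0.0005,  0.001 , -0.0013]), 'joint_efforts': array([  0.001 , -58.2718,  29.3056,   6.997 ,   0.0069,  -0.0002]), 'eef_pos': array([0.27  , 0.6181, 0.1972]), 'ee_rot': array([-3.1415, -0.0017, -1.9828]), 'force': array([0.6208, 0.1482, 0.119 ]), 'moment': array([ 0.0096, -0.0123, -0.0004]), 'width': 0.08761939006101345}
top (array([0.4474, 0.0234, 1.3139]), array([ 0.0946,  0.0035, -0.9957]))
bolt 0.63 [268.6, 264.5] [0.5059 0.155  0.06  ] [0.5068 0.157  0.04  ]
bolt 0.59 [234.0, 240.0] [0.5669 0.2411 0.06  ] [0.5688 0.2446 0.04  ]
bolt 0.55 [230.4, 273.8] [0.4832 0.2488 0.06  ] [0.4838 0.2524 0.04  ]
plate 0.97 [320.3, 243.2] [0.5629 0.0272 0.01  ] [0.5603 0.0271 0.04  ]
glue 0.42 [303.8, 240.7] [0.5695 0.0698 0.01  ] [0.5667 0.0688 0.04  ]
glue 0.31 [273.6, 267.0] [0.5018 0.1473 0.01  ] [0.5005 0.1445 0.04  ]
blade 0.58 [336.2, 242.6] [ 0.5644 -0.0139  0.01  ] [ 0.5617 -0.013   0.04  ]
side (array([0.177 , 0.5618, 0.8258]), array([ 0.3499, -0.5581, -0.7524]))
bolt 0.89 [260.5, 343.1] [0.4918 0.2504 0.06  ] [0.5    0.2422 0.04  ]
bolt 0.59 [288.0, 304.5] [0.4976 0.159  0.06  ] [0.506  0.1485 0.04  ]
plate 0.87 [302.7, 260.3] [0.5564 0.0246 0.01  ] [0.5425 0.0444 0.04  ]
glue 0.61 [284.2, 267.1] [0.5787 0.0607 0.01  ] [0.5639 0.0791 0.04  ]
blade 0.83 [311.0, 245.0] [ 0.5651 -0.0205  0.01  ] [0.5508 0.0009 0.04  ]
blade 0.74 [452.5, 196.8] [ 0.3654 -0.3302  0.01  ] [ 0.3585 -0.2974  0.04  ]
```

View pics/top0.png

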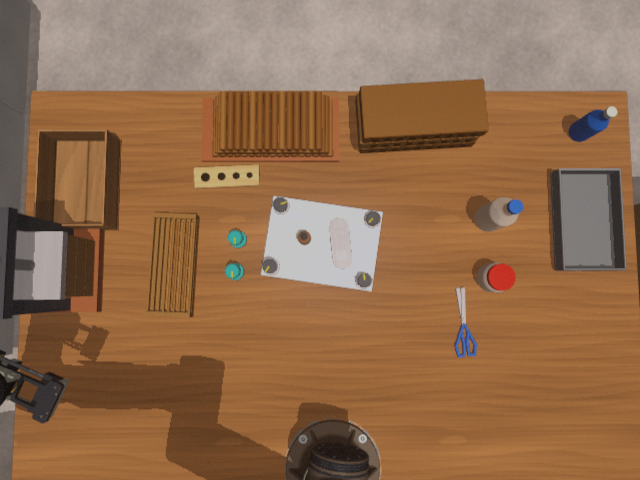

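View pics/side0.png

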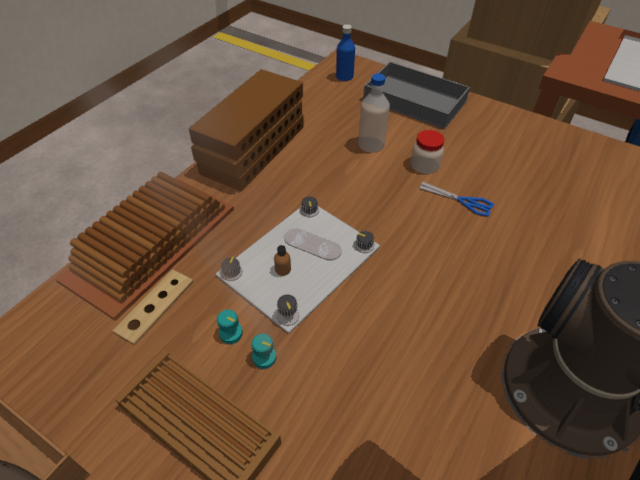

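The plate is at about (320,243) in top, with its four dark bolts around it. The two turquoise pieces on the left are look-alikes. In side, the bolt at (288,303) seems the tallest, so I'll measure it in crops.

```bash
python3 - <<'E'
from h import *
np.set_printoptions(precision=4,suppress=True)
ft=grab_frame("top");rt=regions_of("top","bolt")
fs=grab_frame("side");rs=regions_of("side","bolt")
for r in rt: print("t",r["p"],r["bbox"],np.argwhere(r["pixels"]).mean(0)[::-1])
for r in rs: print("s",r["p"],r["bbox"],np.argwhere(r["pixels"]).mean(0)[::-1])
print(pinpoint("side","bolt_grip"),pinpoint("side","bolt_shank"),pinpoint("side","boss_top"))
grab_frame("top");print(pinpoint("top","boss_top"))
a=cv2.resize(fs["pixels"][185:335,205:395],None,fx=4,fy=4,interpolation=2)
b=cv2.resize(ft["pixels"][185:300,250:400],None,fx=5,fy=5,interpolation=2)
cv2.imwrite("pics/cs.png",a[:,:,::-1]);cv2.imwrite("pics/ct.png",b[:,:,::-1])
E
```

```text
t 0.68 [258.6, 258.7, 274.8, 273.2] [269.8628 265.2522]
t 0.65 [228.5, 232.6, 242.0, 245.4] [235.6484 237.2692]
t 0.52 [225.4, 262.3, 235.9, 277.9] [232.5906 270.1228]
s 0.92 [214.2, 310.6, 239.3, 337.2] [227.208  321.6383]
s 0.79 [277.2, 298.6, 298.4, 321.8] [286.7358 305.9552]
s 0.72 [250.3, 334.0, 275.7, 361.9] [261.869  345.4061]
[{'location': [287.5, 307.0], 'p': 0.89}, {'location': [226.7, 317.9], 'p': 0.87}, {'location': [264.6, 345.7], 'p': 0.59}] [{'location': [286.1, 305.9], 'p': 0.7}, {'location': [228.0, 320.1], 'p': 0.67}, {'location': [262.7, 348.5], 'p': 0.64}, {'location': [424.3, 163.6], 'p': 0.24}] [{'location': [283.6, 313.1], 'p': 0.91}, {'location': [228.7, 331.2], 'p': 0.76}, {'location': [265.3, 354.4], 'p': 0.7}]
[{'location': [271.4, 265.4], 'p': 0.66}, {'location': [236.4, 271.3], 'p': 0.63}, {'location': [237.8, 240.0], 'p': 0.52}]
```

View pics/cs.png

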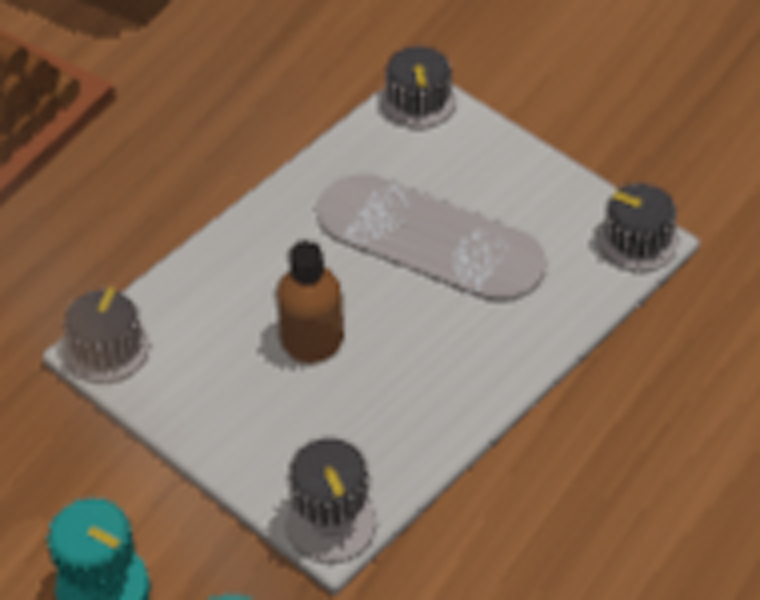

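View pics/ct.png

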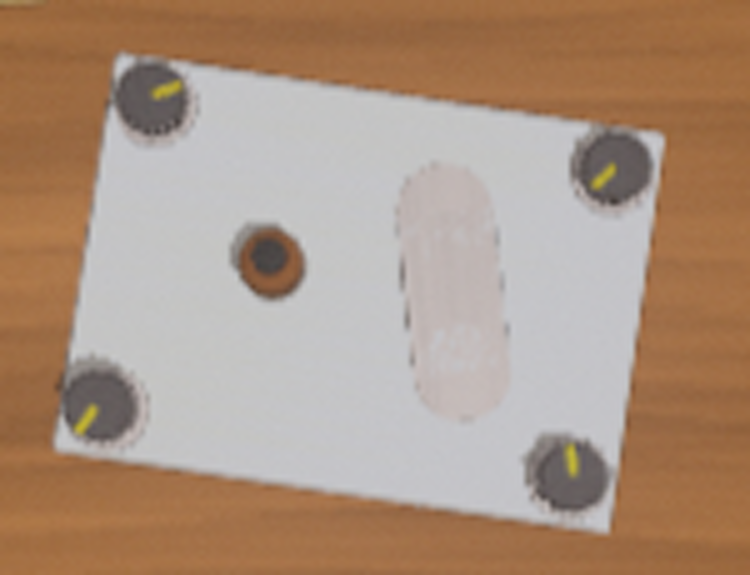

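The unstarted bolt is the near-left one: crop side (329,468), top (100,403). It shows the tallest head, with a gap above its boss. Next I'll get its precise axis from both views and the plate geometry.

```bash
python3 - <<'E'
from h import *
np.set_printoptions(precision=4,suppress=True)
ft=grab_frame("top");fs=grab_frame("side")
T=lambda c:(250+c[0]/5-.4,185+c[1]/5-.4); S=lambda c:(205+c[0]/4-.4,185+c[1]/4-.4)
# head tops, crop pixels (top, side)
H={"near-left":((100,403),(329,468)),"far-left":((152,97),(103,319)),"near-right":((572,476),(641,208)),"far-right":((614,168),(419,70))}
for k,(a,b) in H.items():
    z=.06 if k=="near-left" else .04
    print(k,"tri",tri(ft,T(a),fs,S(b)),"top@z",atz(ft,T(a),z),"side@z",atz(fs,S(b),z))
# plate corners top z=.01
C=np.array([atz(ft,T(c),.01)[:2] for c in((120,53),(664,132),(610,532),(56,450))]);print(C,C.mean(0))
Cs=np.array([atz(fs,S(c),.01)[:2] for c in((44,357),(460,85),(698,241),(335,590))]);print(Cs,Cs.mean(0))
for n,f,M in(("top",ft,T),):
    P=C; yv=(P[0]+P[3]-P[1]-P[2]);yv/=np.linalg.norm(yv);xv=np.array([yv[1],-yv[0]])
    print("pred top",P.mean(0)+.12*yv-.08*xv,P.mean(0)+.12*yv+.08*xv,yv)
a=atz(ft,T((97,405)),.06);b=atz(ft,T((78,433)),.06);print("stripe ang",np.degrees(np.arctan2(*(b-a)[1::-1])))
P=Cs;yv=(P[0]+P[3]-P[1]-P[2]);yv/=np.linalg.norm(yv);xv=np.array([yv[1],-yv[0]])
print("pred side",P.mean(0)+.12*yv-.08*xv,P.mean(0)+.12*yv+.08*xv,yv)
E
```

```text
near-left tri [0.5045 0.1529 0.0564] top@z [0.5042 0.1525 0.06  ] side@z [0.5031 0.1549 0.06  ]
far-left tri [0.6614 0.1298 0.0357] top@z [0.6604 0.1293 0.04  ] side@z [0.659  0.1323 0.04  ]
near-right tri [ 0.4681 -0.0824  0.0385] top@z [ 0.4678 -0.0824  0.04  ] side@z [ 0.4678 -0.081   0.04  ]
far-right tri [ 0.6243 -0.1051  0.0387] top@z [ 0.6237 -0.1052  0.04  ] side@z [ 0.624  -0.1038  0.04  ]
[[ 0.6886  0.1485]
 [ 0.6467 -0.1345]
 [ 0.4396 -0.1041]
 [ 0.4824  0.18  ]] [0.5643 0.0225]
[[ 0.6869  0.1517]
 [ 0.6142 -0.1319]
 [ 0.4411 -0.1014]
 [ 0.4824  0.1831]] [0.5562 0.0254]
pred top [0.5029 0.153 ] [0.6612 0.1293] [0.1477 0.989 ]
stripe ang 146.11859823483576
pred side [0.5013 0.1588] [0.6582 0.1273] [0.1968 0.9804]
```

```bash
python3 -m inch '1 12 -23 0 0 0 -33;1 12 -23 0 0 0 -33;1 12 -23 0 0 0 -33;1 12 -23 0 0 0 -33;1 12 -23 0 0 0 -33;1 23.4 -46.5 -5 0 0 -66.4;1 23.4 -46.5 -5 0 0 -66.4;1 23.4 -46.5 -5 0 0 -66.4;1 23.4 -46.5 -5 0 0 -66.4;1 23.4 -46.5 -5 0 0 -66.4;1 23.4 -46.5 -5 0 0 -66.4;1 23.4 -46.5 -5 0 0 -66.4' 6; python3 -c "
from h import *
f=grab_frame('side');save(f,'s1.png',(200,200,360,340),4);s=telemetry.get_state();print(s['t'],s['q'],s['eef_pos'],s['ee_rot'])"
```

```text
t: 2.55
eef_pos: [0.5043, 0.1547, 0.1485]
ee_rot: [3.141, 0.001, -3.14]
force: [0.5, -0.7, -0.1]
width: 0.0876
2.6 [ 6.70224339e-01  1.55589334e-01 -3.83965454e-01 -3.98207417e-05
 -1.03045934e+00 -6.68660838e-01] [0.50413701 0.15486446 0.14850908] [ 3.14108094e+00  5.92572309e-04 -3.14004978e+00]
```

View pics/s1.png

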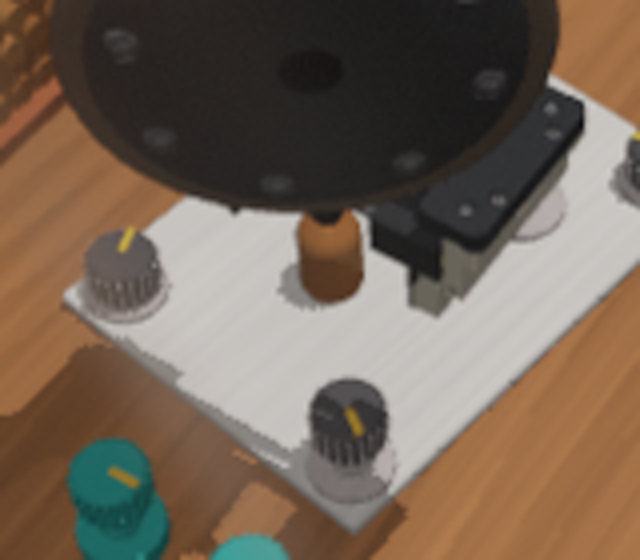

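The bolt stands clear, at crop (348,410). I'll descend around it and close lightly.

```bash
python3 -m inch '1 0 -0.1 -4 0 0 0;1 0 -0.1 -8 0 0 0;1 0 -0.1 -11.9 0 0 0;1 0 -0.1 -11.9 0 0 0;1 0 -0.1 -11.9 0 0 0;1 0 -0.1 -11.9 0 0 0'; python3 -m inch '0.5 0 0 0 0 0 0;0.5 0 0 0 0 0 0;0.5 0 0 0 0 0 0;0.3 0 0 0 0 0 0;0.3 0 0 0 0 0 0;0.3 0 0 0 0 0 0;0.3 0 0 0 0 0 0;0.3 0 0 0 0 0 0;0.3 0 0 0 0 0 0' 6;python3 -c "
from h import *
s=telemetry.get_state();print(s['t'],s['force'],s['moment'],s['eef_pos'],s['width'])
f=grab_frame('side');save(f,'s2.png',(200,200,360,340),4)"
```

```text
t: 3.35
eef_pos: [0.5052, 0.155, 0.0314]
ee_rot: [3.139, 0.003, -3.139]
force: [-0.2, -0.2, -0.6]
width: 0.0881
t: 4.47
eef_pos: [0.5052, 0.1549, 0.0314]
ee_rot: [3.139, 0.003, -3.139]
force: [-2.2, -0.1, 1.7]
width: 0.0261
4.475 [-2.16430717 -0.13557946  1.69954888] [0.03376286 0.66449097 0.03101552] [0.50515084 0.15493071 0.03136632] 0.026108790477014268
```

View pics/s2.png

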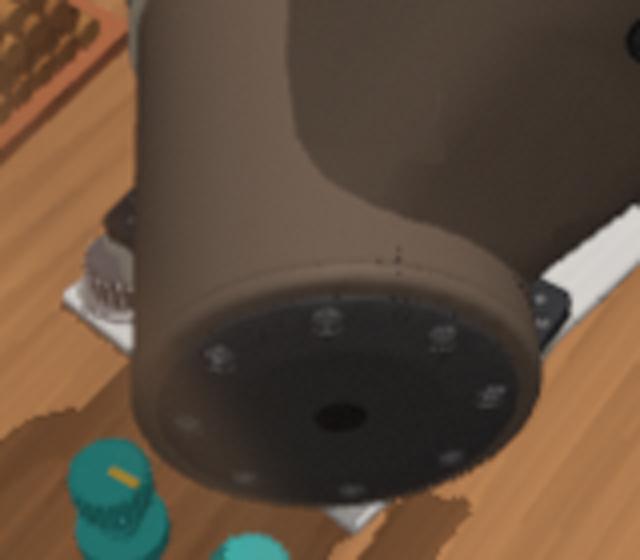

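```bash
python3 -c "
from h import *
f=grab_frame('top');save(f,'t2.png',(230,210,330,300),6);print(proj(f,[.5045,.153,.06]),proj(f,[.5052,.155,.05]))"
```

```text
[np.float64(269.3858829079777), np.float64(265.06296282012255)] [np.float64(268.99825120613616), np.float64(264.9658717830904)]
```

View pics/t2.png

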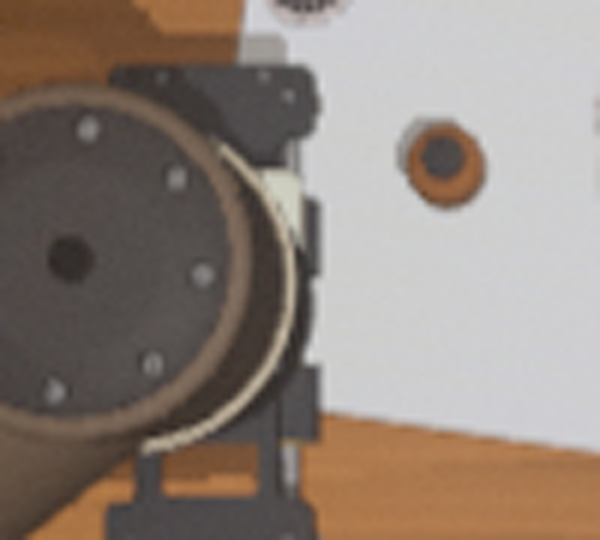

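```bash
python3 -m inch '0.2 0 0 0 0 0 0;0.2 0 0 0 0 0 0;0.2 0 0 0 0 0 0;0.2 0 0 0 0 0 0' 6;python3 -c "
from h import *
s=telemetry.get_state();print(s['t'],s['force'],s['moment'],s['eef_pos'],s['width'])"; python3 -m inch '0.5 0 0 0 0 0 0;0.5 0 0 0 0 0 0;0.5 0 0 0 0 0 0;0.5 0 0 0 0 0 0' 6;python3 -c "
from h import *
s=telemetry.get_state();print(s['t'],s['force'],s['moment'],s['eef_pos'],s['width'])"
```

```text
t: 5.08
eef_pos: [0.5052, 0.155, 0.0314]
ee_rot: [3.139, 0.003, -3.139]
force: [-1.5, 1.5, 1.9]
width: 0.0173
5.075 [-1.52219493  1.54677977  1.88361072] [ 0.20640744  0.65030564 -0.02087498] [0.50515783 0.15498931 0.03136332] 0.017337563381392532
t: 5.58
eef_pos: [0.5049, 0.1548, 0.0312]
ee_rot: [3.14, 0.003, -3.139]
force: [0.4, 0.6, -0.1]
width: 0.0433
5.575 [ 0.36827468  0.57934236 -0.10810211] [ 0.07382831 -0.11999392  0.026386  ] [0.50493589 0.15484425 0.03119171] 0.0433290309769699
```

```bash
p(){ python3 -c "
from h import *
s=telemetry.get_state();print(s['force'].round(2),s['moment'].round(3),s['eef_pos'].round(4),s['width'].round(4),s['joint_efforts'].round(2))"; }; p; python3 -m inch '0.44 0 0 0 0 0 0;0.44 0 0 0 0 0 0' 20 >/dev/null;p;python3 -m inch '0.40 0 0 0 0 0 0;0.40 0 0 0 0 0 0' 20 >/dev/null;p;python3 -m inch '0.36 0 0 0 0 0 0;0.36 0 0 0 0 0 0' 20 >/dev/null;p
python3 -c "
from h import *
f=grab_frame('side')
for d in(-.044,.044): print([proj(f,[.5043+d,.1547,z]) for z in(.1485,)])
print(proj(f,[.504,.1535,.06]))
for n in ('bolt','bolt_grip'): print(n,[(r['p'],r['location']) for r in pinpoint('side',n)])
grab_frame('top');print([(r['p'],r['location']) for r in pinpoint('top','bolt')])"
```

```text
[[np.float64(305.45090894334953), np.float64(283.3482254008049)]]
[[np.float64(263.5643566197456), np.float64(261.2235086311169)]]
[np.float64(286.8789797687904), np.float64(300.8431619031101)]
bolt [(0.83, [226.2, 318.4]), (0.59, [258.9, 343.9])]
bolt_grip [(0.87, [224.1, 320.6]), (0.83, [261.3, 345.0]), (0.3, [156.6, 303.7])]
[]Traceback (most recent call last):
  File "<string>", line 3, in <module>
    s=telemetry.get_state();print(s['force'].round(2),s['moment'].round(3),s['eef_pos'].round(4),s['width'].round(4),s['joint_efforts'].round(2))
                                                                                                 ^^^^^^^^^^^^^^^^
AttributeError: 'float' object has no attribute 'round'
Traceback (most recent call last):
AttributeError: 'float' object has no attribute 'round'
Traceback (most recent call last):
AttributeError: 'float' object has no attribute 'round'
Traceback (most recent call last):
AttributeError: 'float' object has no attribute 'round'
```

```bash
cat > p.py <<'E'
from h import *
np.set_printoptions(precision=4,suppress=True)
s=telemetry.get_state();print('t',round(s['t'],2),'F',s['force'].round(2),'M',s['moment'].round(3),s['eef_pos'].round(4),'yaw',round(s['ee_rot'][2],4),'w',round(float(s['width']),4),'q1,6',s['q'][[0,5]])
E
python3 p.py; python3 -m inch '0.3 0 0 0 0 0 0;0.3 0 0 0 0 0 0' 20 >/dev/null;python3 p.py;python3 -m inch '0.44 0 0 0 0 0 0;0.44 0 0 0 0 0 0' >/dev/null;python3 p.py
```

```text
t 6.58 F [-3.18  1.32  4.47] M [ 0.021  1.382 -0.025] [0.5043 0.1546 0.031 ] yaw -3.1395 w 0.0316 q1,6 [ 0.6694 -0.6671]
t 6.83 F [-4.14 -0.04  5.38] M [ 0.08   1.237 -0.021] [0.5044 0.1546 0.0311] yaw -3.1395 w 0.026 q1,6 [ 0.6694 -0.6671]
t 7.08 F [-0.25 -0.6  -0.14] M [ 0.048 -0.046  0.004] [0.5049 0.1549 0.0312] yaw -3.1394 w 0.0372 q1,6 [ 0.6693 -0.6671]
```

```bash
python3 -m inch '1 0 0 0 0 0 0;1 0 0 0 0 0 0;1 0 0 5 0 0 0;1 0 0 10 0 0 0;1 -6 -10 10 0 0 -45;1 -6 -10 10 0 0 -45;1 -6 -10 10 0 0 -45;1 -6 -10 10 0 0 -45;1 -6 -10 10 0 0 -45;1 -6 -10 10 0 0 -45;0.4 -6 -10 10 0 0 -45;0.4 -6 -10 10 0 0 -45'; python3 p.py; python3 - <<'E'
from h import *
from scipy.spatial.transform import Rotation as Ro
s=telemetry.get_state();p=s['eef_pos'];R=Ro.from_euler('xyz',s['ee_rot']).as_matrix()
out=[]
for c in("side","top"):
    f=grab_frame(c)
    if c=='side':
        print([(r['p'],np.round(r['location'])) for n in('bolt','boss_top') for r in pinpoint('side',n)])
    uv=np.array(proj(f,p));k=4 if c=='side' else 5
    x0,y0=(int(v) for v in uv-np.array([400/k*.95,300/k]))
    x0=max(x0,0);y0=max(y0,0)
    im=cv2.resize(f["pixels"][y0:y0+600//k,x0:x0+390//k],None,fx=k,fy=k,interpolation=2)[:,:,::-1].copy()
    w=s['width']/2
    for X,col in((p,(0,0,255)),(p+R@[w,0,0],(0,255,0)),(p-R@[w,0,0],(255,255,0)),(np.array([.504,.1535,.06]),(255,0,255))):
        u=(np.array(proj(f,X))-[x0,y0]+.5)*k;cv2.circle(im,tuple(int(v) for v in u),4,col,-1)
    out.append(cv2.copyMakeBorder(im,0,600-im.shape[0],0,395-im.shape[1],0))
cv2.imwrite("pics/m3.png",np.hstack(out))
E
```

```text
t: 8.57
eef_pos: [0.4449, 0.0549, 0.1311]
ee_rot: [3.14, 0.003, 2.36]
force: [0.1, -0.5, -0.5]
width: 0.0731
t 8.57 F [ 0.13 -0.5  -0.48] M [ 0.015 -0.091 -0.07 ] [0.4449 0.0549 0.1311] yaw 2.3598 w 0.0731 q1,6 [ 0.5671 -1.3504]
[(0.66, array([261., 342.])), (0.64, array([225., 319.])), (0.62, array([284., 305.])), (0.87, array([266., 358.])), (0.68, array([287., 314.])), (0.64, array([230., 331.]))]
```

View pics/m3.png

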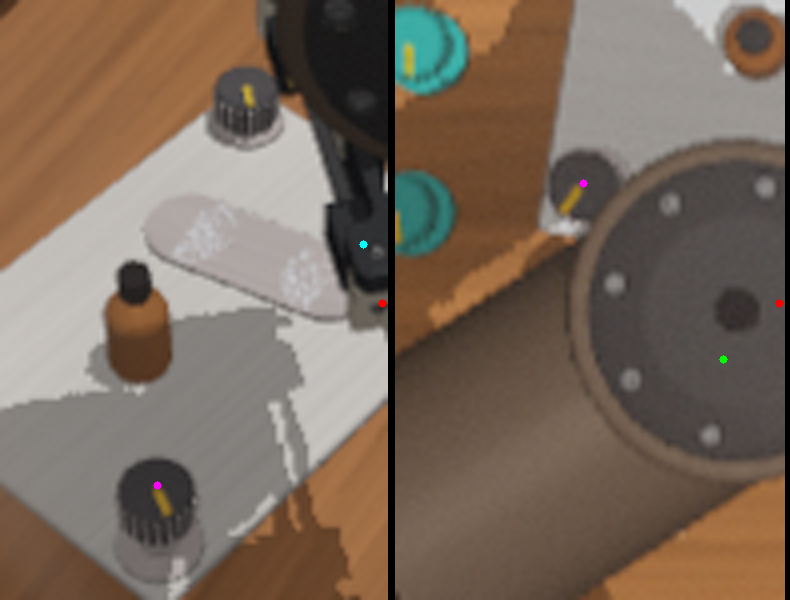

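```bash
python3 - <<'E'
from h import *
from scipy.spatial.transform import Rotation as Ro
s=telemetry.get_state();p=s['eef_pos'];R=Ro.from_euler('xyz',s['ee_rot']).as_matrix()
f=grab_frame("side");k=5
uv=np.array(proj(f,p));x0,y0=(int(v) for v in uv-[80,70])
im=cv2.resize(f["pixels"][y0:y0+120,x0:x0+160],None,fx=k,fy=k,interpolation=2)[:,:,::-1]
im=cv2.convertScaleAbs(im,alpha=1.8,beta=20)
w=s['width']/2;print(w,uv)
for X,col in((p,(0,0,255)),(p+R@[w,0,0],(0,255,0)),(p-R@[w,0,0],(255,255,0)),(p+R@[w,0,-.019],(0,160,0)),(p-R@[w,0,-.019],(160,160,0)),(p+R@[0,0,-.066],(0,128,255))):
    u=(np.array(proj(f,X))-[x0,y0]+.5)*k;cv2.circle(im,tuple(int(v) for v in u),4,col,-1)
cv2.imwrite("pics/m4.png",im)
E
```

```text
0.028740220077591878 [343.14104877 255.36390223]
```

View pics/m4.png

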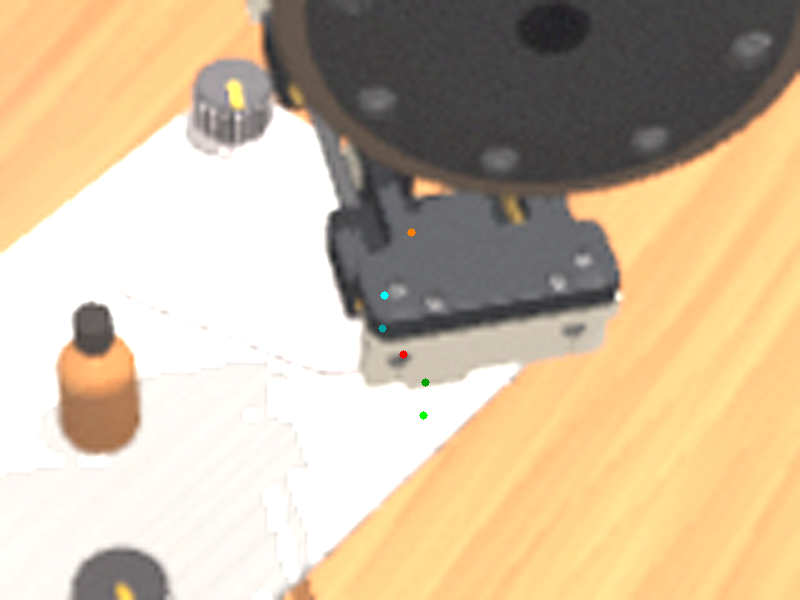

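```bash
python3 - <<'E'
from h import *
from scipy.spatial.transform import Rotation as Ro
f=grab_frame("side");s=telemetry.get_state()
def show(n,p,rot,x0,y0,k,w):
    R=Ro.from_euler('xyz',rot).as_matrix();print(n)
    for lab,L in dict(body=[(sx*.0965,sy*.039,-.066) for sx in(-1,1) for sy in(-1,1)],tips_in=[(sx*w/2,sy*.0095,0) for sx in(-1,1) for sy in(-1,1)],tips_out=[(sx*(w/2+.021),sy*.0095,0) for sx in(-1,1) for sy in(-1,1)]).items():
        print(lab,[tuple(int(v) for v in (np.array(proj(f,np.array(p)+R@l))-[x0,y0]+.5)*k) for l in L])
show("s1",[.5041,.1549,.1485],[3.141,.0006,-3.14],200,200,4,.0876)
uv=np.array(proj(f,[0.4449,0.0549,0.1311]));x0,y0=(int(v) for v in uv-[80,70])
show("m4",s['eef_pos'],s['ee_rot'],x0,y0,5,.0575)
E
```

```text
s1
body [(201, 41), (83, 154), (585, 228), (480, 363)]
tips_in [(269, 233), (243, 261), (436, 320), (411, 351)]
tips_out [(231, 213), (205, 241), (477, 342), (453, 373)]
m4
body [(449, 27), (242, 57), (604, 431), (368, 473)]
tips_in [(408, 291), (359, 299), (449, 410), (397, 419)]
tips_out [(395, 250), (346, 258), (464, 457), (412, 466)]
```

```bash
python3 -m inch '1 -2 0 0 0 0 77;1 -2 0 0 0 0 77;1 -2 0 0 0 0 77;1 -2 0 0 0 0 77;1 -2 0 0 0 0 77;1 -2 0 0 0 0 77;1 -2 0 0 0 0 77;1 -2 0 0 0 0 77;1 -2 0 0 0 0 77;1 -2 0 0 0 0 77'; python3 - <<'E'
from h import *
from scipy.spatial.transform import Rotation as Ro
s=telemetry.get_state();p=s['eef_pos'];R=Ro.from_euler('xyz',s['ee_rot']).as_matrix()
f=grab_frame("side");k=5
uv=np.array(proj(f,p));x0,y0=(int(v) for v in uv-[80,80])
im=cv2.resize(f["pixels"][y0:y0+120,x0:x0+160],None,fx=k,fy=k,interpolation=2)[:,:,::-1].copy()
w=s['width']/2;print(w,uv)
for X,col in((p,(0,0,255)),(p+R@[w,0,0],(0,255,0)),(p-R@[w,0,0],(255,255,0)),(p+R@[w,0,-.019],(0,160,0)),(p-R@[w,0,-.019],(160,160,0)),(p+R@[0,0,-.066],(0,128,255))):
    u=(np.array(proj(f,X))-[x0,y0]+.5)*k;cv2.circle(im,tuple(int(v) for v in u),3,col,-1)
cv2.imwrite("pics/m5.png",im)
E
```

```text
t: 10.12
eef_pos: [0.4249, 0.0549, 0.1311]
ee_rot: [3.14, 0.003, -2.583]
force: [-0.6, -0.7, 0.0]
width: 0.0878
0.043882793053424705 [352.68523624 260.01002195]
```

View pics/m5.png

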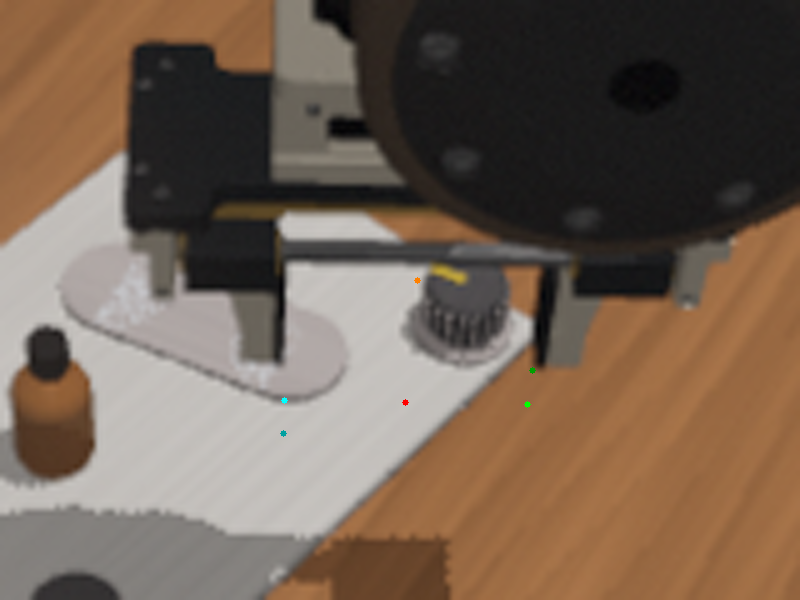

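The calibration overlay shows the real fingertips at crop (283,360) and (540,365), about 40 px above the reported TCP. That puts the tips about 22 mm higher than `eef_pos` says, so I was only touching the top rim. I'll go back and descend 20 mm lower, checking force on the way.

```bash
python3 -m inch '1 7.9 9.8 0 0 0 -32;1 7.9 9.8 0 0 0 -32;1 7.9 9.8 0 0 0 -32;1 7.9 9.8 0 0 0 -32;1 7.9 9.8 -5 0 0 -32;1 7.9 9.8 -9 0 0 -32;1 7.9 9.8 -9 0 0 -32;1 7.9 9.8 -9 0 0 -32'; python3 p.py; python3 -m inch '1 0 0 -1 0 0 0;1 0 0 -2 0 0 0;1 0 0 -2.9 0 0 0;1 0 0 -2.9 0 0 0;1 0 0 -2.9 0 0 0'; python3 p.py;  python3 -m inch '0.5 0 0 0 0 0 0;0.5 0 0 0 0 0 0;0.5 0 0 0 0 0 0;0.5 0 0 0 0 0 0;0.35 0 0 0 0 0 0;0.35 0 0 0 0 0 0;0.35 0 0 0 0 0 0;0.35 0 0 0 0 0 0' 6 >/dev/null; python3 p.py
```

```text
t: 11.18
eef_pos: [0.5047, 0.153, 0.0427]
ee_rot: [3.139, 0.004, -3.139]
force: [0.2, 0.0, 1.8]
width: 0.0875
t 11.18 F [0.23 0.05 1.76] M [ 0.096 -0.142 -0.002] [0.5047 0.153  0.0427] yaw -3.1391 w 0.0875 q1,6 [ 0.6671 -0.6651]
t: 11.8
eef_pos: [0.5048, 0.1531, 0.0137]
ee_rot: [3.139, 0.004, -3.139]
force: [0.4, 0.6, -0.3]
width: 0.0879
t 11.8 F [ 0.39  0.63 -0.25] M [ 0.08  -0.063 -0.03 ] [0.5048 0.1531 0.0137] yaw -3.1389 w 0.0879 q1,6 [ 0.6671 -0.6651]
t 12.8 F [-6.64  1.9   3.64] M [0.67  2.534 0.104] [0.5028 0.1524 0.0132] yaw -3.1394 w 0.0355 q1,6 [ 0.6677 -0.6651]
```

```bash
python3 -m inch '0.35 0 0 0 0 0 0;0.35 0 0 0 0 0 0;0.35 0 0 0 0 0 0' 12 >/dev/null; python3 p.py;python3 -m inch '0.35 0 0 0 0 0 0;0.35 0 0 0 0 0 0' 12 >/dev/null; python3 p.py
```

```text
t 13.18 F [-1.19  1.98  3.21] M [0.424 0.963 0.012] [0.5028 0.1524 0.0133] yaw -3.1395 w 0.0352 q1,6 [ 0.6677 -0.665 ]
t 13.43 F [-2.05  1.3   2.08] M [ 0.386  0.898 -0.002] [0.5027 0.1524 0.0133] yaw -3.1396 w 0.0353 q1,6 [ 0.6677 -0.6651]
```

```bash
python3 -m inch '0.35 0 0 -0.1 0 0 0;0.35 0 0 -0.1 0 0 0;0.35 0 0 -0.1 0 0 0' 12 >/dev/null; python3 p.py;python3 -m inch '0.35 0 0 -0.05 0 0 5;0.35 0 0 -0.05 0 0 10;0.35 0 0 -0.05 0 0 10' 12 >/dev/null; python3 p.py
```

```text
t 13.8 F [-5.75 -0.65 10.24] M [0.24  1.919 0.056] [0.5028 0.1524 0.0129] yaw -3.1392 w 0.0354 q1,6 [ 0.6678 -0.665 ]
t 14.18 F [-2.8  -0.34  8.73] M [-0.076  1.011 -0.001] [0.5034 0.1525 0.0131] yaw -2.9631 w 0.0353 q1,6 [ 0.6674 -0.4887]
```

```bash
for i in 1; do python3 -m inch '0.35 0 0 -0.07 0 0 5;0.35 0 0 -0.07 0 0 10;0.35 0 0 -0.07 0 0 10' 12 >/dev/null; python3 p.py;done; python3 -m inch '0.35 0 0 -0.07 0 0 5;0.35 0 0 -0.07 0 0 10;0.35 0 0 -0.07 0 0 10' 12 >/dev/null; python3 p.py
```

```text
t 14.55 F [-2.7   0.12  8.49] M [0.038 1.075 0.029] [0.504  0.1527 0.0131] yaw -2.787 w 0.0352 q1,6 [ 0.6669 -0.312 ]
t 14.93 F [-2.75  0.68  8.8 ] M [0.157 1.275 0.099] [0.5046 0.153  0.013 ] yaw -2.6106 w 0.0354 q1,6 [ 0.6664 -0.1349]
```

```bash
python3 -m inch '0.35 0 0 -0.07 0 0 5;0.35 0 0 -0.07 0 0 10;0.35 0 0 -0.07 0 0 10' 12 >/dev/null; python3 p.py
```

```text
t 15.3 F [-3.1   1.49  7.29] M [0.403 1.38  0.019] [0.5051 0.1534 0.0129] yaw -2.4345 w 0.0354 q1,6 [0.6658 0.0425]
```

```bash
python3 -m inch '0.35 0 0 -0.07 0 0 5;0.35 0 0 -0.07 0 0 10;0.35 0 0 -0.07 0 0 10' 12 >/dev/null; python3 p.py
```

```text
t 15.68 F [-0.41  3.43 -1.51] M [0.965 0.159 0.061] [0.5055 0.1538 0.0121] yaw -2.2605 w 0.0357 q1,6 [0.6652 0.2183]
```

Fz fell from about +8 N to −1.5 N between 40° and 50° of back-turn, so the thread end has passed. I'll open to let the bolt drop, turn the open gripper further backward for range, go 6 mm lower and grip.

```bash
python3 -m inch '0.6 0 0 0 0 0 0;0.6 0 0 0 0 0 0;0.6 0 0 0 0 0 0;0.6 0 0 -0.5 0 0 0;0.6 0 0 -0.5 0 0 0' >/dev/null; python3 p.py; python3 -m inch '0.6 0 0 0 0 0 90;0.6 0 0 0 0 0 90;0.6 0 0 0 0 0 90;0.6 0 0 0 0 0 90;0.6 0 0 0 0 0 90;0.6 0 0 0 0 0 90;0.6 0 0 0 0 0 90;0.6 0 0 0 0 0 90;0.6 0 0 0 0 0 90;0.6 0 0 0 0 0 90;0.6 0 0 0 0 0 90' >/dev/null;python3 p.py; python3 -m inch '0.35 0 0 0 0 0 0;0.35 0 0 0 0 0 0;0.35 0 0 0 0 0 0;0.35 0 0 0 0 0 0;0.35 0 0 0 0 0 0' 12 >/dev/null;python3 p.py;python3 -m inch '0.35 0 0 0 0 0 0;0.35 0 0 0 0 0 0' 12 >/dev/null;python3 p.py
```

```text
t 16.3 F [-0.3  -0.47 -0.09] M [ 0.008  0.026 -0.022] [0.5052 0.1535 0.0066] yaw -2.2607 w 0.0526 q1,6 [0.6651 0.2182]
t 17.68 F [-0.43  0.92  0.18] M [-0.149 -0.082 -0.04 ] [0.5052 0.1535 0.0066] yaw -0.6916 w 0.0529 q1,6 [0.6624 1.7938]
t 18.3 F [-15.6   16.33   5.54] M [ 5.884  6.095 -0.051] [0.5024 0.1554 0.0061] yaw -0.693 w 0.0354 q1,6 [0.6658 1.7933]
t 18.55 F [-3.68  3.72  4.21] M [1.182 1.495 0.018] [0.5022 0.1557 0.0062] yaw -0.6932 w 0.0351 q1,6 [0.6664 1.7931]
```

```bash
python3 -m inch '0.35 0.03 0.1 0 0 0 0;0.35 0.03 0.1 0 0 0 0' 15 >/dev/null;python3 p.py; python3 -m inch '0.35 0 0 -0.02 0 0 -10;0.35 0 0 -0.03 0 0 -20;0.35 0 0 -0.05 0 0 -30;0.35 0 0 -0.07 0 0 -40;0.35 0 0 -0.08 0 0 -50;0.35 0 0 -0.1 0 0 -60;0.35 0 0 -0.1 0 0 -60' 15 >/dev/null;python3 p.py
```

```text
t 18.8 F [-1.86 -4.42  4.74] M [-1.437  0.735  0.029] [0.5021 0.1558 0.0061] yaw -0.6936 w 0.0353 q1,6 [0.6668 1.7918]
t 19.68 F [-3.81  2.73  3.9 ] M [ 1.162  1.288 -0.04 ] [0.5023 0.1563 0.0052] yaw -1.74 w 0.0353 q1,6 [0.6674 0.7451]
```

```bash
python3 -m inch '0.35 0 0 -0.02 0 0 -10;0.35 0 0 -0.03 0 0 -20;0.35 0 0 -0.05 0 0 -30;0.35 0 0 -0.07 0 0 -40;0.35 0 0 -0.08 0 0 -50;0.35 0 0 -0.1 0 0 -60;0.35 0 0 -0.12 0 0 -70;0.35 0 0 -0.13 0 0 -80;0.35 0 0 -0.15 0 0 -90;0.35 0 0 -0.15 0 0 -90' >/dev/null;python3 p.py;  python3 -m inch '0.35 0 0 -0.02 0 0 -10;0.35 0 0 -0.03 0 0 -20;0.35 0 0 -0.05 0 0 -30;0.35 0 0 -0.07 0 0 -40;0.35 0 0 -0.08 0 0 -50;0.35 0 0 -0.1 0 0 -60;0.35 0 0 -0.12 0 0 -70;0.35 0 0 -0.13 0 0 -80;0.35 0 0 -0.15 0 0 -90;0.35 0 0 -0.15 0 0 -90' >/dev/null;python3 p.py
```

```text
t 20.93 F [ 2.39 -1.96  1.06] M [-0.698 -0.944 -0.044] [0.5031 0.1564 0.0039] yaw 2.9772 w 0.0355 q1,6 [ 0.6798 -0.8532]
t 22.18 F [ 0.78 -4.61  2.41] M [-1.812 -0.603 -0.068] [0.503  0.1554 0.0023] yaw 1.4118 w 0.0352 q1,6 [ 0.6812 -2.4236]
```

```bash
python3 -m inch '1 0 0 0 0 0 0;1 0 0 0 0 0 0;1 0 0 0 0 0 0;1 0 0 6 0 0 0;1 0 0 12 0 0 0;1 -4 -12 12 0 0 90;1 -4 -12 12 0 0 90;1 -4 -12 12 0 0 90;1 -4 -12 12 0 0 90;1 -4 -12 12 0 0 90;1 -4 -12 12 0 0 90;1 -4 -12 12 0 0 90' >/dev/null;python3 p.py; python3 - <<'E'
from h import *
fs=grab_frame("side");print([(r['p'],r['location']) for r in pinpoint("side","bolt")])
ft=grab_frame("top");print([(r['p'],r['location']) for r in pinpoint("top","bolt")])
a=cv2.resize(fs["pixels"][270:340,250:330],None,fx=5,fy=5,interpolation=2);b=cv2.resize(ft["pixels"][240:280,250:300],None,fx=8,fy=8,interpolation=2)
h=max(a.shape[0],b.shape[0]);a=cv2.copyMakeBorder(a,0,h-a.shape[0],0,0,0);b=cv2.copyMakeBorder(b,0,h-b.shape[0],0,0,0)
cv2.imwrite("pics/m6.png",np.hstack([a,b])[:,:,::-1])
for z in(.06,.054,.05,.048):
    print(z,(np.array(proj(fs,[.504,.154,z]))-[250,270]+.5)*5,(np.array(proj(ft,[.504,.154,z]))-[250,240]+.5)*8)
E
```

```text
t 23.68 F [ 0.25 -0.06 -0.26] M [ 0.09  -0.062  0.001] [0.463  0.0356 0.1223] yaw 2.7308 w 0.0876 q1,6 [ 0.5112 -0.9287]
[(0.97, [226.2, 318.5]), (0.76, [287.7, 303.1]), (0.56, [257.8, 340.4])]
[(0.71, [267.2, 264.6]), (0.71, [230.8, 272.7]), (0.62, [230.9, 240.6]), (0.51, [170.1, 264.1])]
0.06 [186.11774388 157.66030784] [155.8337844  206.13069949]
0.054 [186.80943557 166.77669375] [157.84388467 206.99823053]
0.05 [187.26681333 172.80485962] [159.17337821 207.57202126]
0.048 [187.49438817 175.8042596 ] [159.83498298 207.85756058]
```

View pics/m6.png

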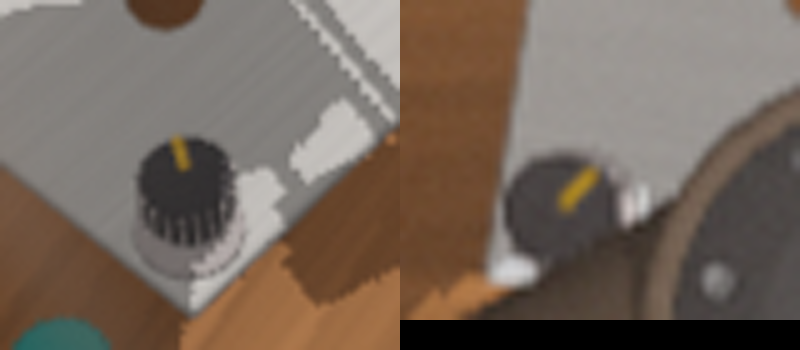

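The view shows the stripe at −40° (−43° predicted) and the head centre at about crop (186,172), so the top is at about 50 mm. The bolt is threaded and 240° in. I'll regrip and turn the remaining ~125°.

```bash
python3 -m inch '1 4 12 0 0 0 45;1 4 12 0 0 0 45;1 4 12 0 0 0 45;1 4 12 0 0 0 45;1 4 12 0 0 0 45;1 4 12 -4 0 0 45;1 4 12 -8 0 0 45;1 4 12 -8 0 0 45;1 4 12 -8 0 0 45' >/dev/null;python3 p.py; python3 -m inch '1 0 0 -2 0 0 0;1 0 0 -3.8 0 0 0;1 0 0 -3.8 0 0 0;1 0 0 -3.8 0 0 0'>/dev/null; python3 p.py
```

```text
t 25.0 F [0.58 0.54 0.53] M [0.013 0.028 0.05 ] [0.5039 0.1559 0.0436] yaw -2.7803 w 0.0877 q1,6 [ 0.6741 -0.3152]
t 25.5 F [-0.5   0.35  0.23] M [ 0.044  0.019 -0.03 ] [0.5049 0.1565 0.0072] yaw -2.7806 w 0.0878 q1,6 [ 0.674  -0.3163]
```

```bash
python3 -m inch '1 -0.2 0 -0.45 0 0 0;1 -0.2 0 -0.45 0 0 0;0.5 -0.2 0 -0.45 0 0 0;0.5 -0.2 0 -0.45 0 0 0;0.5 -0.2 0 -0.45 0 0 0;0.5 -0.2 0 -0.45 0 0 0;0.35 -0.2 0 -0.45 0 0 0;0.35 -0.2 0 -0.45 0 0 0;0.35 -0.2 0 -0.45 0 0 0;0.35 -0.2 0 -0.45 0 0 0' 12 >/dev/null; python3 p.py;python3 -m inch '0.35 0 0 0 0 0 0;0.35 0 0 0 0 0 0' 15 >/dev/null;python3 p.py
```

```text
t 26.75 F [ 1.48  1.07 -0.53] M [-0.039 -0.377 -0.084] [0.5031 0.1566 0.0027] yaw -2.7806 w 0.0357 q1,6 [ 0.6766 -0.3191]
t 27.0 F [ 0.29 -0.07  0.22] M [ 0.037 -0.255 -0.007] [0.5031 0.1566 0.0027] yaw -2.7805 w 0.0357 q1,6 [ 0.6766 -0.319 ]
```

```bash
python3 -m inch '0.35 0 0 -0.02 0 0 -10;0.35 0 0 -0.03 0 0 -20;0.35 0 0 -0.05 0 0 -30;0.35 0 0 -0.07 0 0 -40;0.35 0 0 -0.08 0 0 -50;0.35 0 0 -0.1 0 0 -60;0.35 0 0 -0.12 0 0 -70;0.35 0 0 -0.13 0 0 -80;0.35 0 0 -0.13 0 0 -80' >/dev/null;python3 p.py;  python3 -m inch '0.35 0 0 -0.02 0 0 -10;0.35 0 0 -0.03 0 0 -20;0.35 0 0 -0.05 0 0 -30;0.35 0 0 -0.07 0 0 -40;0.35 0 0 -0.08 0 0 -45;0.35 0 0 -0.08 0 0 -45;0.35 0 0 -0.08 0 0 -45' >/dev/null;python3 p.py
```

```text
t 28.12 F [ 4.34 -5.41 -2.06] M [-1.719 -1.748  0.037] [0.5033 0.1557 0.0014] yaw 2.1038 w 0.0354 q1,6 [ 0.6874 -1.7479]
t 29.0 F [ 0.29 -2.87  0.32] M [-0.957 -0.183 -0.019] [0.5029 0.1552 0.0005] yaw 1.3202 w 0.0353 q1,6 [ 0.6825 -2.5189]
```

```bash
python3 -m inch '0.35 0 0 0 0 0 0;0.35 0 0 0 0 0 0' 15 >/dev/null;python3 p.py; python3 - <<'E'
from h import *
f=grab_frame("side")
for n in("glue","blade","jar","water"): print(n,[(r['p'],np.round(atz(f,r['location'],.0 if n in('jar','water') else .01),3)) for r in pinpoint("side",n)[:1]])
print(arm.job_done())
E
```

```text
t 29.25 F [ 0.63 -1.71  1.55] M [-0.66  -0.281  0.03 ] [0.5029 0.1552 0.0005] yaw 1.3208 w 0.0355 q1,6 [ 0.6825 -2.5183]
glue []
blade []
jar []
water []
the job is handed in; nothing more can be done
None
```

The near-left bolt on the plate was the unstarted one. It has been started and turned forward one full turn, and the job is handed in at about 29 s with the gripper still holding its head.

- **Back-turn:** I turned it backward with a light downward push. Between 40° and 50° the upward force on the tool fell from about +8 N to −1.5 N, which I took as the thread end passing. I then opened the gripper to let the bolt drop.
- **Forward turn:** I turned it forward about 239°, regripped, and turned a further 125°. That is about 364° from the point reached, or 354–364° from the drop itself. The gripper followed it down about 6.1 mm over the turn.
- **Mid-way camera check:** After the first 239° the stripe pointed to −40°, against −43° predicted, and the head's top was at about 50 mm. Both fit a threaded bolt.
- **Final state:** The finger opening reads 35.5 mm, so the fingers are on the 36 mm head. Forces on the tool are under 2 N.

**What went wrong or could not be checked:**
- **First grip:** It only brushed the rim of the head. The pictures showed the real fingertips about 22 mm above the reported position, so I regripped lower.
- **Final height and stripe:** I could not see either while the hand covered the bolt.
- **Rest of the bench:** My last check asked for the glue, blade, jar and water and found none of them, so it does not confirm they are undisturbed. The tool felt no contact except at the bolt.

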